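Lay a packaging sample on the charge plate and arm the high voltage

TASK

Get the static-charge test ready: first tip the carton over the near edge of the charge plate, away from you, so that it lies flat on its broad side on the plate. Then lift the clear cover of the left-hand guarded switch on the console, flip the toggle under it on (towards the cover's hinge) and shut the cover fully over it again. Leave the right-hand switch and its cover and the other things on the bench as they are.

Things in the scene. Friction and masses are not known exactly. Their poses are not given: they have to be found in the camera images.
- carton_center (a point): centre of a closed brown carton, 80 (own x) x 110 (own y) x 170 mm (own z), 0.2-0.4 kg, too thick to grasp. Starts on end on the bench before the plate's near edge, own x towards the plate, gap 4-14 mm, within 0.06 rad of parallel. Pushed at its top towards the plate, its foot butts on the plate's edge; past about 0.5 rad it falls over by itself, its foot end left jutting about 20 mm over the edge
- plate_top (a point): centre of the top of the charge plate: steel sheet on a black base, together 200 x 200 mm and 17 mm high, fixed flat on the bench, either left or right of the console. Own x points from its near edge (100 mm before this point, where the carton stands) to its far edge, away from the robot; own z up
- console: grey desktop high-voltage console, fixed; origin at the centre of its underside, x to its back, y to its left, z up. 190 mm deep, 240 wide, 50 high in front, 92 at the back: the top panel slopes up 0.22 rad away from the robot. It carries two like guarded toggles side by side, 100 mm apart; behind them a meter and two knobs, up to 18 mm high
- guard_left_hinge (a point): middle of the hinge axis of the left-hand clear cover (left as seen from the robot), fixed on the console. Own x runs up the panel to the back, own y along the hinge to the left, own z square off the panel, whose face is 20 mm below this point. A fixed hinge block fills x -7 to 5, y -25 to 25 mm up to 2 mm over this point; the switch's base plate rises 4 mm off the panel
- guard_left (a joint): angle of the left-hand cover, rad: 0 shut, 2.0 fully open on its stop, leaning back. Moves freely; let go, it falls shut from below about 1.35 and open from above 1.65. A clear box, open below, grey rims; shut it fills x -80 to 0, y -30 to 30, z -15 to 26 mm in the hinge frame. It turns about own y of guard_left_hinge, front edge up and back
- guard_left_tab (a point): grip point on the left cover's grey finger tab, a flat plate jutting 22 mm forward from the cover's front wall, 28 mm wide (along the hinge), 5 mm thick. The point is 13 mm out from the wall, mid-thickness; with the cover shut it is at x -93, y 0, z 18 mm in the hinge frame; it turns with the cover. The tab can be pinched from above by its two side edges
- toggle_left (a joint): angle of the left-hand toggle, rad: 0 off (leaning 0.3 rad to the panel's front), 0.6 on (leaning 0.3 rad to the cover's hinge). Snaps over centre at 0.3; needs about 2.5 N at its tip. The cover shuts clear over it in either position
- toggle_left_tip (a point): centre of the 10 mm ball end of the left-hand steel toggle lever (7 mm thick). It turns about own y at x -42, y 0, z -14 mm in the hinge frame; tip 28 mm from that pivot
- guard_right (a joint): angle of the right-hand cover, rad: starts shut at 0, to stay shut
- toggle_right (a joint): angle of the right-hand toggle, rad: starts off at 0, to stay off
- dispenser: bystander: white dispenser bottle, 68 mm across, 118 high, left of the work; origin at the centre of its underside
- tray: bystander: low black parts tray, 75 x 120 x 25 mm, beyond the work; origin at the centre of its underside
- jar: bystander: small jar, 52 mm across, 62 high, right of the work; origin at the centre of its underside

How it is judged:
By the outcome, as a careful person would: the job done as asked, in the order asked, and still so for the second after the job is handed in, with the robot touching nothing.
It also fails if it takes over 72 s, if anything falls off the work surface, if the arm or the gripper's body presses on something with over 40 N, if the wrist force passes 120 N, or if a joint passes its speed limit or range.

ROBOT

A 7-joint arm with a two-finger parallel gripper is mounted at the origin on the work surface. World frame = base frame: x ahead of the robot, y to its left, z up, the work surface at z = 0. Lengths are in m, angles in rad, forces in N, time in s.
With the tool pointing down it reaches from about 0.4 to 0.925 m from the base axis. Payload 5.6 kg.
Tool frame: the origin (TCP) lies at the very end of the fingers, on their centre line; the grasp point (between the pads) lies 19 mm behind it; y points along the fingers, z is the direction in which the jaws open and shut, and the axes are right-handed (so a half turn about y gives the same grasp; the last joint's range is limited). The gripper opens to 85 mm and grips with 20 to 120 N. Pads are 22 mm wide; open, the fingers measure 114 mm over their backs; the gripper's body (76 mm by 85 mm) begins 54 mm behind the grasp point. The pads swing forward as they close: fully open they stand 13 mm farther back than shut.
Start: joints at [1.191, 0.468, -0.012, 1.603, 0.006, 1.071, -0.056], TCP at [0.215, -0.614, 0.231] pointing down, gripper open.
Joint ranges: [-2.53, 2.53], [-0.31, 2.02], [-1.57, 1.55], [0.28, 2.44], [-1.29, 4.43], [0.15, 1.84], [-2.92, 2.92]. Speed limits (rad/s): [2.57, 2.57, 3.14, 3.14, 3.14, 3.14, 3.14].

INTERFACE

Orientations are given as a 3x3 rotation matrix whose columns are the frame's x, y, z axes.
In Python, from plant import read_state, capture, close_job gives the robot as it stands. The module is installed in compiled form; this text tells all that it offers.
- The arm moves only by the shell command python3 -m handwheel 'ROWS'. ROWS is JSON, a list of rows, each a list of 7 numbers: the finger opening in cm, from 0 to 8.54, then the shift along the tool's x, y, z in cm, then the turn, a rotation vector about the tool's x, y, z in degrees. In form: [[hand, dx, dy, dz, wx, wy, wz], ...]. A call has 1 to 20 rows; each row shifts and turns the commanded pose from where the row before left it, along the tool's axes as they then stand; what a row does not reach is not made up. A row lasts 1/12 s, in which the tool goes at most 41.7 mm and 7.16 degrees, less where a joint would pass 70% of its speed; a pose out of reach is approached as far as the arm can. A call with a gripper value outside its range is refused whole. The fingers move at their own pace and stop on an object; the grip force is fixed at half the most. Time passes only in rows, so rows that do not move let the fingers close. It gives the time, the measured TCP pose, the force and the opening at its end, in the units of the state.
- read_state(): the state, without advancing time (a new reading comes with each control period).
- capture(name): name is "scene" or "side" or "wrist"; returns a dict with "pixels" (420x560x3 uint8, blue, green, red), "fx", "fy", "cx", "cy" (pixels), "k1" (the pictures are not rectified: a ray, as slopes to the right and down, at radius r is drawn at 1 + k1 r^2 times it, then the intrinsics apply), "R" (3x3) and "t" (3): a world point X has camera coordinates R X + t; the wrist camera has in their place "T_tool_cam" (4x4, takes a point from camera to tool coordinates, whose origin is the TCP and whose axes are the tool frame's). Camera axes: x right, y down, z forward; pixel columns grow to the right and rows downward; lengths in m; the calibration is good to about 2 mm. A picture is of the moment at which its call begins: read the wrist's pose just before it. There is no depth.
- close_job(): hands the job in, once; it reports no verdict.
The state is a dict: "time_s": time; "joint_positions": joint angles; "qvel": joint speeds; "joint_efforts": joint torques, N m; "tcp_pos": TCP position; "tool_rot": TCP orientation; "contact_force": force on the tool from outside, world axes, zero at the start; "torque": the same for the moment, N m; "grip_width": opening from 0.0 (shut) to 1.0 (fully open).
Only numpy, scipy, OpenCV 4.12 (cv2) and the standard library are available. Lean on these libraries where they do the work, as an engineer would, in place of code of your own. Each camera call takes 0.05 s, during which the arm holds its last target.

## Working session

There is one attempt and no reset: what is moved stays moved. The work goes in short steps, Python scripts to look and compute and a shell command to move; the robot and the scene stay as the last step left them, time stands still between calls to the robot, and variables do not carry over. Pictures are saved under pics/ and viewed, and the job is handed in when it is done.

```bash
mkdir -p pics; ls; python3 - <<'E'
from plant import read_state, capture
import cv2,numpy as np
s=read_state();print({k:np.round(v,3).tolist() for k,v in s.items()})
for n in ["scene","side","wrist"]:
    c=capture(n);cv2.imwrite(f"pics/{n}0.png",c["pixels"])
    print(n,{k:np.round(v,4).tolist() for k,v in c.items() if k!="pixels"})
    np.savez(f"{n}0.npz",**c)
E
```

```text
pics
{'time_s': 0.0, 'joint_positions': [1.191, 0.468, -0.012, 1.604, 0.006, 1.071, -0.056], 'qvel': [0.0, -0.001, 0.002, -0.0, 0.002, 0.0, 0.0], 'joint_efforts': [-0.001, -53.238, 0.021, -25.13, 0.011, 0.008, -0.0], 'tcp_pos': [0.215, -0.613, 0.23], 'tool_rot': [[-0.944, -0.001, 0.33], [-0.33, 0.002, -0.944], [0.0, -1.0, -0.002]], 'contact_force': [-0.088, 0.048, -0.235], 'torque': [-0.016, 0.025, -0.02], 'grip_width': 0.999}
scene {'fx': 418.4106, 'fy': 418.4106, 'cx': 271.878, 'cy': 215.8887, 'k1': -0.0127, 'R': [[-0.6224, 0.7827, -0.0018], [0.6545, 0.5192, -0.5496], [-0.4292, -0.3433, -0.8354]], 't': [0.3962, -0.3594, 1.4818]}
side {'fx': 525.877, 'fy': 525.877, 'cx': 285.5558, 'cy': 212.4714, 'k1': -0.1829, 'R': [[0.8375, -0.5463, -0.0142], [-0.4027, -0.5994, -0.6918], [0.3694, 0.585, -0.722]], 't': [-0.4975, 0.288, 1.6249]}
wrist {'fx': 326.8741, 'fy': 326.8741, 'cx': 281.2151, 'cy': 211.6273, 'k1': -0.0786, 'T_tool_cam': [[0.0002, 0.9605, 0.2784, -0.0707], [0.0, -0.2784, 0.9605, -0.1429], [1.0, -0.0002, -0.0001, 0.0002], [0.0, 0.0, 0.0, 1.0]]}
```

View pics/scene0.png

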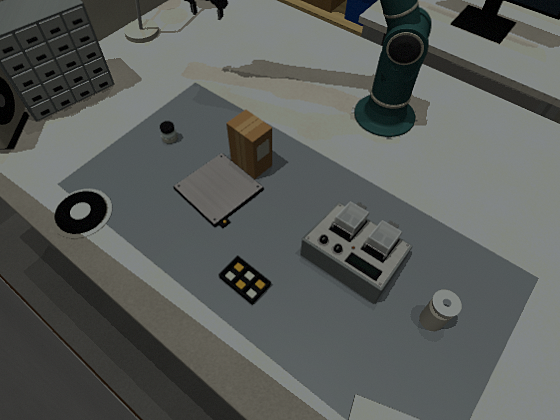

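View pics/side0.png

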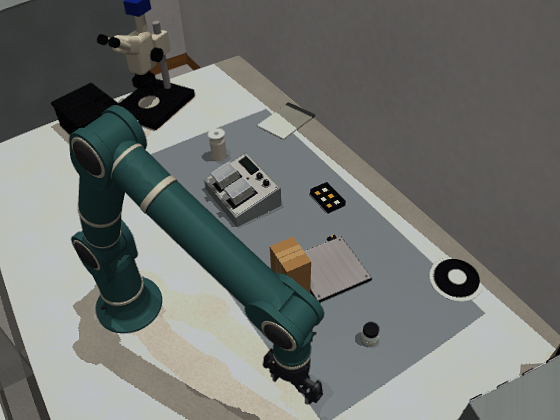

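View pics/wrist0.png

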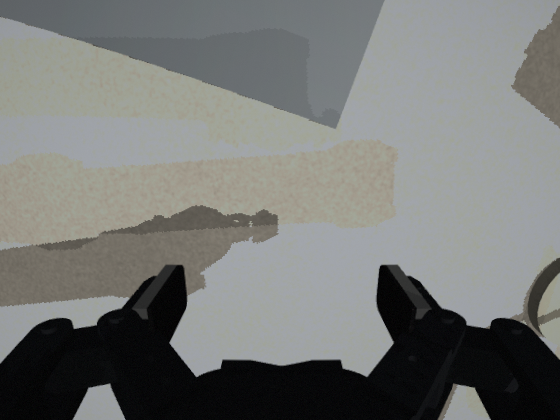

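```bash
cat > h.py <<'E'
import numpy as np,cv2
from plant import read_state,capture
def load(n): return dict(np.load(n+".npz"))
def cam(c,pose=None):
    if "R" in c: return c["R"],c["t"]
    T=c["T_tool_cam"];Rw,p=pose
    Rwc=Rw@T[:3,:3];o=p+Rw@T[:3,3]
    return Rwc.T,-Rwc.T@o
def ray(c,uv,pose=None):
    R,t=cam(c,pose)
    xd=np.array([(uv[0]-c["cx"])/c["fx"],(uv[1]-c["cy"])/c["fy"]]);x=xd.copy()
    for _ in range(20): x=xd/(1+c["k1"]*(x@x))
    d=R.T@np.array([x[0],x[1],1.]);return -R.T@t,d/np.linalg.norm(d)
def onz(c,uv,z,pose=None):
    o,d=ray(c,uv,pose);return o+d*(z-o[2])/d[2]
def tri(rays):
    A=np.zeros((3,3));b=np.zeros(3)
    for o,d in rays:
        P=np.eye(3)-np.outer(d,d);A+=P;b+=P@o
    X=np.linalg.solve(A,b)
    return X,[np.linalg.norm((np.eye(3)-np.outer(d,d))@(X-o)) for o,d in rays]
def proj(c,X,pose=None):
    R,t=cam(c,pose);p=R@np.asarray(X)+t;x=p[:2]/p[2];x=x*(1+c["k1"]*(x@x))
    return np.array([x[0]*c["fx"]+c["cx"],x[1]*c["fy"]+c["cy"]])
def crop(c,name,u0,v0,w,h,k):
    im=c["pixels"][v0:v0+h,u0:u0+w];cv2.imwrite(f"pics/{name}.png",cv2.resize(im,None,fx=k,fy=k,interpolation=cv2.INTER_CUBIC))
E
python3 - <<'E'
from h import *
s=load("scene0");d=load("side0")
crop(s,"s_carton",160,90,130,150,4)
crop(s,"s_cons",295,190,130,120,5)
crop(d,"d_cons",195,145,100,85,7)
crop(d,"d_carton",255,225,130,90,6)
E
```

```text
(no output)
```

View pics/s_carton.png

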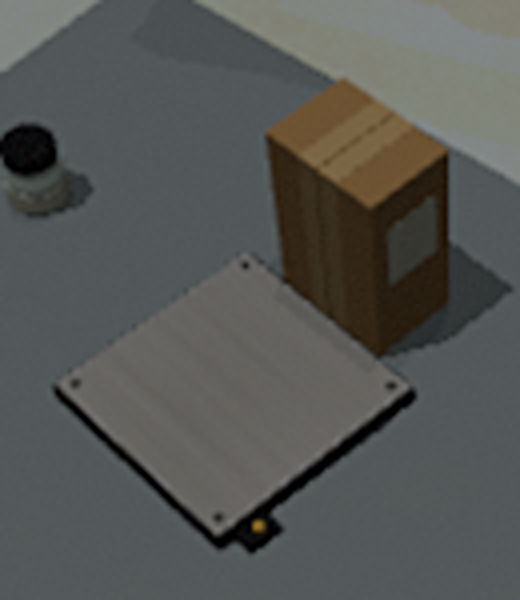

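View pics/s_cons.png

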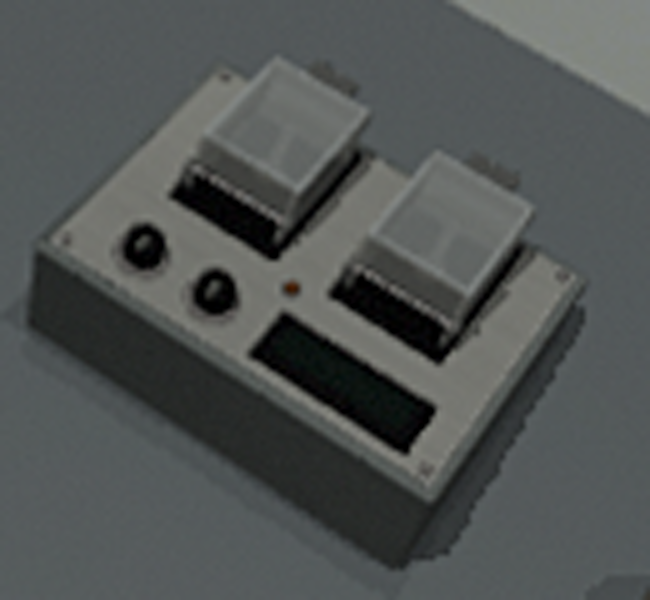

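View pics/d_cons.png

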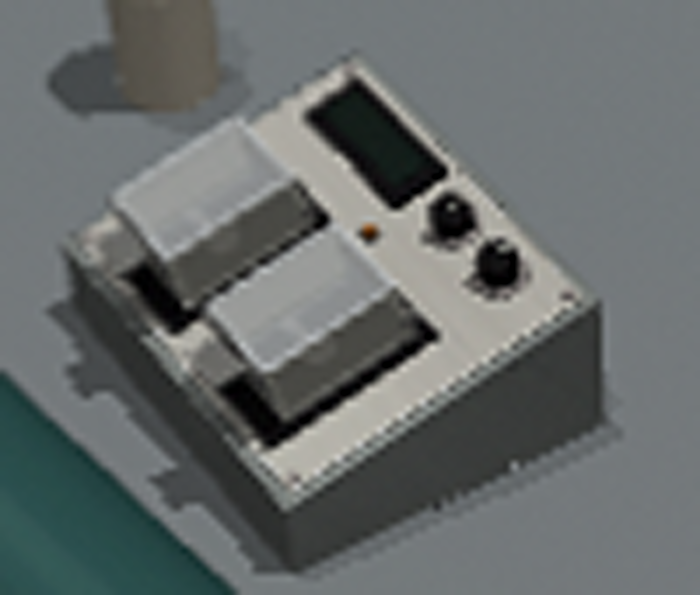

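View pics/d_carton.png

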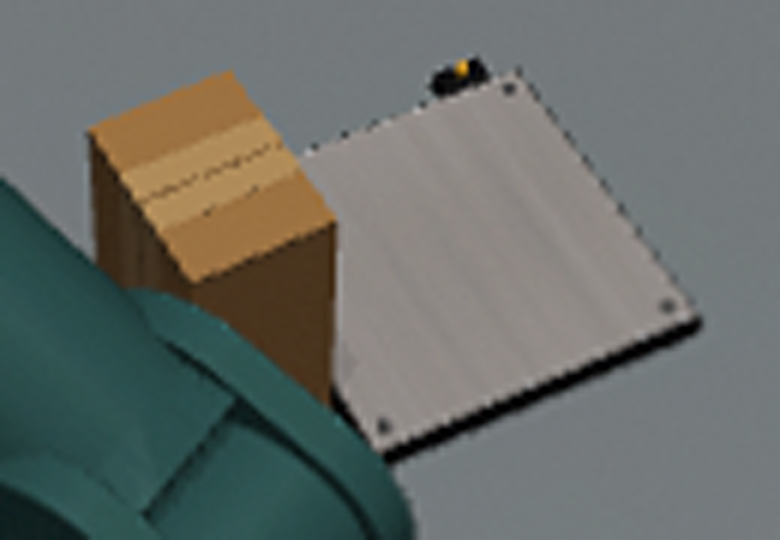

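```bash
cat > m.py <<'E'
from h import *
s=load("scene0");d=load("side0")
f=lambda o,k,p:((p[0]+.5)/k-.5+o[0],(p[1]+.5)/k-.5+o[1])
S=lambda p:ray(s,f((160,90),4,p)); C=lambda p:ray(s,f((295,190),5,p)); D=lambda p:ray(d,f((195,145),7,p)); E=lambda p:ray(d,f((255,225),6,p))
zz=lambda r,z:r[0]+r[1]*(z-r[0][2])/r[1][2]
print("carton top scene (z=.17): nearR?,nearL,farL,farR")
a=[zz(S(p),.17) for p in [(345,80),(447,152),(372,208),(267,134)]];print(np.round(a,4).tolist(),np.round(np.mean(a,0),4))
b=[zz(E(p),.17) for p in [(193,282),(90,131),(234,71),(336,222)]];print(np.round(b,4).tolist(),np.round(np.mean(b,0),4))
print("plate z=.017: nearR,nearL,farL,farR")
a=[zz(S(p),.017) for p in [(245,254),(414,391),(221,537),(56,385)]];print(np.round(a,4).tolist(),np.round(np.mean(a,0),4))
b=[zz(E(p),.017) for p in [(384,455),(700,320),(517,72)]];print("nearR farR farL",np.round(b,4).tolist())
print("console panel: BR BL FL FR")
for z,p,q in [(.092,(38,243),(600,300)),(.092,(430,500),(352,55)),(.05,(584,285),(70,245)),(.05,(222,66),(287,508))]:
    print(np.round([zz(C(p),z),zz(D(q),z)],4).tolist(), np.round(tri([C(p),D(q)])[0],4))
print("tabs: left scene/side; cover tops")
E
python3 m.py
```

```text
carton top scene (z=.17): nearR?,nearL,farL,farR
[[0.4205, -0.2709, 0.17], [0.4317, -0.1643, 0.17], [0.5076, -0.1715, 0.17], [0.499, -0.2787, 0.17]] [ 0.4647 -0.2213  0.17  ]
[[0.4194, -0.2784, 0.17], [0.4283, -0.1717, 0.17], [0.5094, -0.1786, 0.17], [0.4966, -0.2864, 0.17]] [ 0.4634 -0.2288  0.17  ]
plate z=.017: nearR,nearL,farL,farR
[[0.5035, -0.3177, 0.017], [0.5264, -0.1218, 0.017], [0.7159, -0.1476, 0.017], [0.6931, -0.3414, 0.017]] [ 0.6097 -0.2321  0.017 ]
nearR farR farL [[0.502, -0.3274, 0.017], [0.6912, -0.3514, 0.017], [0.7161, -0.1572, 0.017]]
console panel: BR BL FL FR
[[0.6356, 0.1012, 0.092], [0.6351, 0.0944, 0.092]] [0.6356 0.099  0.0888]
[[0.6338, 0.3363, 0.092], [0.628, 0.3317, 0.092]] [0.6309 0.3364 0.0872]
[[0.4518, 0.3358, 0.05], [0.448, 0.3258, 0.05]] [0.4494 0.3343 0.0438]
[[0.4524, 0.102, 0.05], [0.4501, 0.0934, 0.05]] [0.4509 0.0995 0.0451]
tabs: left scene/side; cover tops
```

```bash
cat >> h.py <<'E'
def goal(p,R=None):
    "deltas cm in current tool frame to world point p (commanded approx measured); rotvec deg to R (to be applied after)"
    from scipy.spatial.transform import Rotation as Ro
    s=read_state();A=np.array(s["tool_rot"]);
    print("tcp",np.round(s["tcp_pos"],4),"t",round(s["time_s"],2),"shift_cm",np.round(A.T@(np.array(p)-s["tcp_pos"])*100,2), "" if R is None else "rot(first) %s"%np.round(Ro.from_matrix(A.T@R).as_rotvec(degrees=True),2), "" if R is None else "shift after rot %s"%np.round(R.T@(np.array(p)-s["tcp_pos"])*100,2))
def Rdown(yaw): # tool y down, tool x = -(cos,sin)(yaw), z = -left
    c,s=np.cos(yaw),np.sin(yaw)
    return np.array([[-c,0,s],[-s,0,-c],[0,-1,0.]])
E
python3 -c "
from h import *
goal([.385,-.216,.24],Rdown(-.11))"
```

```text
tcp [ 0.2146 -0.6131  0.2305] t 0.15 shift_cm [-29.2   -0.9  -31.85] rot(first) [8.000e-02 2.559e+01 2.000e-02] shift after rot [-12.58  -0.95 -41.34]
```

```bash
python3 -m handwheel '[[5,0,-0.3,0,0,6.4,0],[5,0,-0.3,0,0,6.4,0],[5,0,-0.3,0,0,6.4,0],[5,0,0,0,0,6.4,0],[5,-1.05,0,-3.45,0,0,0],[5,-1.05,0,-3.45,0,0,0],[5,-1.05,0,-3.45,0,0,0],[5,-1.05,0,-3.45,0,0,0],[5,-1.05,0,-3.45,0,0,0],[5,-1.05,0,-3.45,0,0,0],[5,-1.05,0,-3.45,0,0,0],[5,-1.05,0,-3.45,0,0,0],[5,-1.05,0,-3.45,0,0,0],[5,-1.05,0,-3.45,0,0,0],[5,-1.05,0,-3.45,0,0,0],[5,-1.05,0,-3.45,0,0,0],[5,0,0,0,0,0,0]]'
python3 -c "
from h import *
goal([.385,-.216,.15],Rdown(-.11))
s=read_state();print(np.round(s['joint_positions'],2),s['contact_force'])
c=capture('wrist');cv2.imwrite('pics/w1.png',c['pixels']);np.savez('w1.npz',rot=s['tool_rot'],pos=s['tcp_pos'],**c)
c=capture('scene');cv2.imwrite('pics/s1.png',c['pixels'])"
```

```text
time_s: 1.57
tcp_pos: [0.388, -0.2093, 0.2404]
tool_rot: [[-0.995, 0.001, -0.1], [0.1, 0.002, -0.995], [-0.001, -1.0, -0.002]]
contact_force: [1.2, -0.2, -0.3]
grip_width: 0.579
tcp [ 0.388  -0.2093  0.2404] t 1.57 shift_cm [0.24 9.04 0.71] rot(first) [ 0.13  0.56 -0.05] shift after rot [0.22 9.04 0.69]
[ 0.59  0.11 -0.18  2.07  0.02  0.96 -1.27] [ 1.15742248 -0.18292124 -0.30690383]
```

View pics/w1.png

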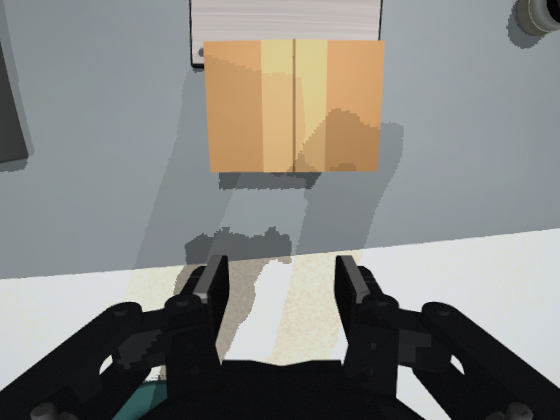

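View pics/s1.png

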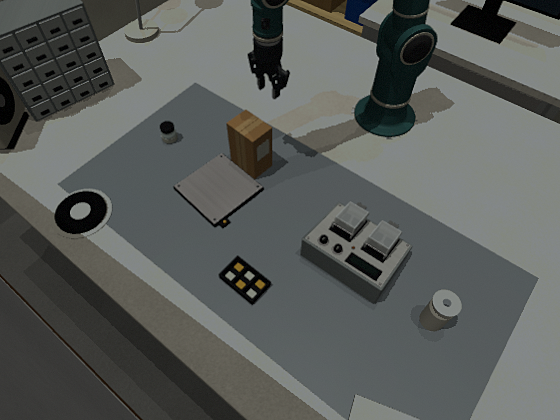

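```bash
python3 -c "
from h import *
c=load('w1');P=(c['rot'],c['pos'])
a=[onz(c,p,.17,P) for p in [(210.5,172),(379,171),(384,40.5),(203.5,40.5)]];print(np.round(a,4).tolist(),np.mean(a,0))
print(onz(c,(191,68),.0,P), onz(c,(191,64),.017,P))
m=np.mean(a,0)
goal([.385,m[1]+.011*.7,.145],Rdown(-.11))
"
```

```text
[[0.4286, -0.1665, 0.17], [0.4182, -0.2773, 0.17], [0.4981, -0.2831, 0.17], [0.5088, -0.1742, 0.17]] [ 0.46343265 -0.22527497  0.17      ]
[ 0.52245597 -0.12224815  0.        ] [ 0.5235816  -0.12706721  0.017     ]
tcp [ 0.3859 -0.2147  0.2403] t 1.67 shift_cm [0.06 9.53 0.29] rot(first) [-0.01  0.2   0.  ] shift after rot [0.06 9.53 0.29]
```

```bash
python3 -m handwheel '[[5,0,2.4,0.3,0,0,0],[5,0,2.4,0,0,0,0],[5,0,2.4,0,0,0,0],[5,0,2.3,0,0,0,0],[5,-0.8,0,0,0,0,0],[5,-0.8,0,0,0,0,0],[5,-0.5,0,0,0,0,0],[5,-0.5,0,0,0,0,0],[5,-0.5,0,0,0,0,0],[5,-0.5,0,0,0,0,0],[5,-0.5,0,0,0,0,0],[5,-0.5,0,0,0,0,0]]'
python3 -c "
from h import *
c=capture('scene');crop(c,'s2',160,60,150,160,4)"
```

```text
time_s: 2.67
tcp_pos: [0.4315, -0.224, 0.1457]
tool_rot: [[-0.994, 0.0, -0.11], [0.11, -0.0, -0.994], [-0.0, -1.0, 0.0]]
contact_force: [-0.6, 0.2, 0.7]
grip_width: 0.587
```

View pics/s2.png

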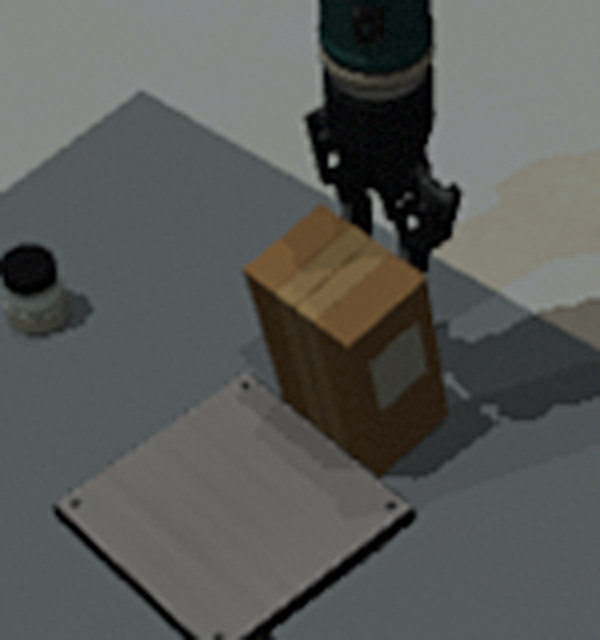

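```bash
python3 -m handwheel '[[5,-0.5,0,0,0,0,0],[5,-0.5,0,0,0,0,0],[5,-0.5,0,0,0,0,0],[5,-0.5,0,0,0,0,0],[5,-0.5,0,0,0,0,0],[5,-0.5,0,0,0,0,0],[5,-0.5,0,0,0,0,0],[5,-0.5,0,0,0,0,0],[5,-0.5,0,0,0,0,0],[5,-0.5,0,0,0,0,0]]'
python3 -c "
from h import *
c=capture('scene');crop(c,'s3',160,60,150,160,4)"
```

```text
time_s: 3.55
tcp_pos: [0.4811, -0.2295, 0.1452]
tool_rot: [[-0.994, 0.0, -0.11], [0.11, -0.0, -0.994], [-0.0, -1.0, 0.0]]
contact_force: [-1.3, 0.3, 0.0]
grip_width: 0.587
```

View pics/s3.png

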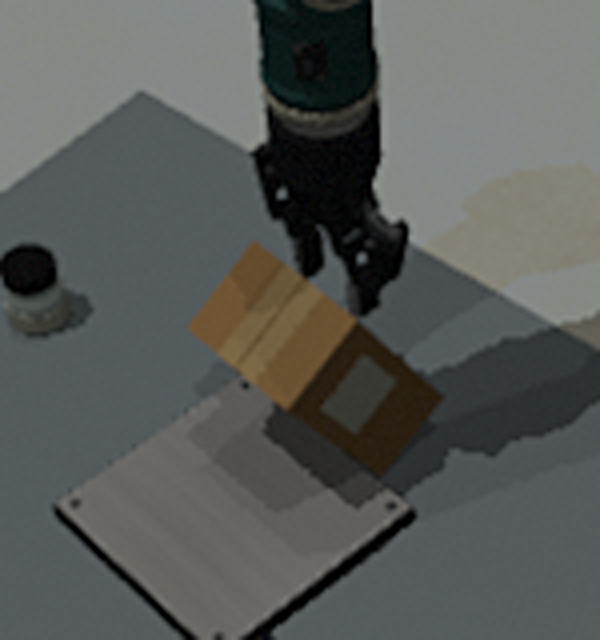

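```bash
python3 -m handwheel '[[5,0,0,0,0,0,0],[5,0,-1,0,0,0,0],[5,0,-1,0,0,0,0],[5,0,-1,0,0,0,0],[5,0,-1,0,0,0,0],[5,0,-2,0,0,0,0]]'
python3 -c "
from h import *
c=capture('scene');crop(c,'s4',160,60,150,160,4);np.savez('s4.npz',**c)"
```

```text
time_s: 4.1
tcp_pos: [0.4796, -0.2291, 0.2055]
tool_rot: [[-0.994, -0.002, -0.11], [0.11, 0.001, -0.994], [0.002, -1.0, -0.001]]
contact_force: [0.0, -0.1, -1.0]
grip_width: 0.583
```

View pics/s4.png

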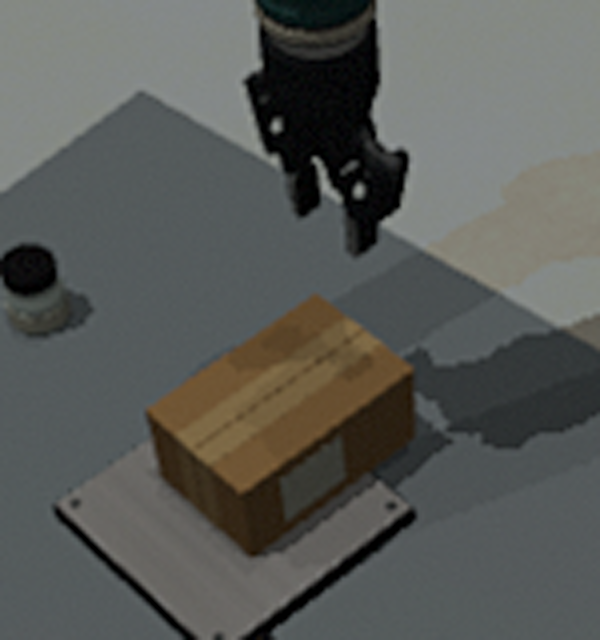

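```bash
python3 -c "
from h import *
goal([.44,.25,.27],Rdown(.01))"
```

```text
tcp [ 0.4823 -0.2301  0.2103] t 4.15 shift_cm [  9.45  -6.11 -47.25] rot(first) [-0.13 -6.89 -0.31] shift after rot [  3.75  -5.97 -48.05]
```

```bash
python3 -m handwheel '[[5,0,-2,0,0,-6.9,0],[5,0.3,-2,-3,0,0,0],[5,0.3,-2,-3,0,0,0],[5,0.3,0,-3.5,0,0,0],[5,0.3,0,-3.5,0,0,0],[5,0.3,0,-3.5,0,0,0],[5,0.3,0,-3.5,0,0,0],[5,0.3,0,-3.5,0,0,0],[5,0.3,0,-3.5,0,0,0],[5,0.3,0,-3.5,0,0,0],[5,0.3,0,-3.5,0,0,0],[5,0.3,0,-3.5,0,0,0],[5,0.3,0,-3.5,0,0,0],[5,0.3,0,-3.5,0,0,0],[5,0,0,-3.5,0,0,0],[5,0,0,0,0,0,0],[5,0,0,0,0,0,0]]'
python3 -c "
from h import *
s=read_state();print(np.round(s['joint_positions'],2),s['tcp_pos'])
c=capture('wrist');cv2.imwrite('pics/w2.png',c['pixels']);np.savez('w2.npz',rot=s['tool_rot'],pos=s['tcp_pos'],**c)
for n in ['scene','side']:
  c=capture(n);np.savez(n+'2.npz',**c)
crop(c,'d2',195,145,200,150,4)"
```

```text
time_s: 5.57
tcp_pos: [0.4361, 0.2522, 0.266]
tool_rot: [[-1.0, 0.001, 0.015], [-0.015, 0.001, -1.0], [-0.001, -1.0, -0.001]]
contact_force: [0.6, 0.6, 0.1]
grip_width: 0.584
[-0.11  0.24 -0.55  1.89  0.14  1.06 -2.28] [0.43605326 0.25223284 0.26602391]
```

View pics/w2.png

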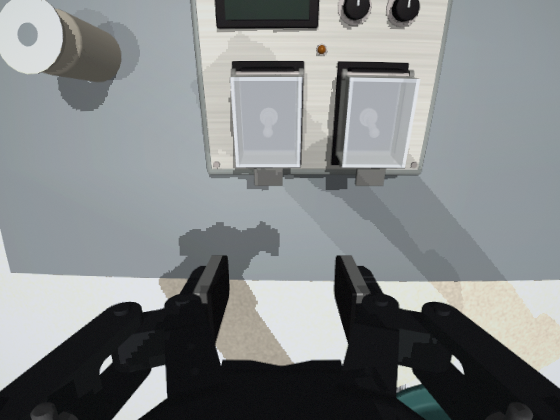

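View pics/d2.png

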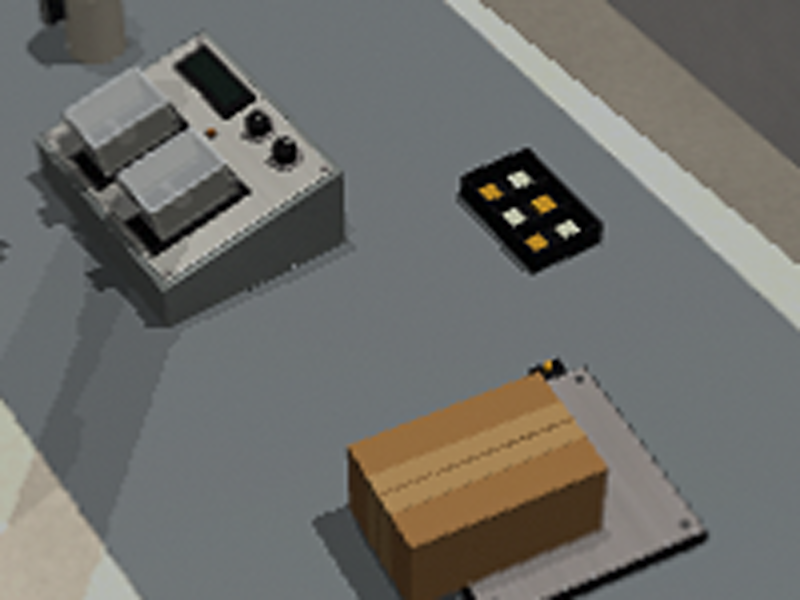

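```bash
python3 -c "
from h import *
c=load('w2');crop(c,'w2a',190,0,260,200,3)"
```

```text
(no output)
```

View pics/w2a.png

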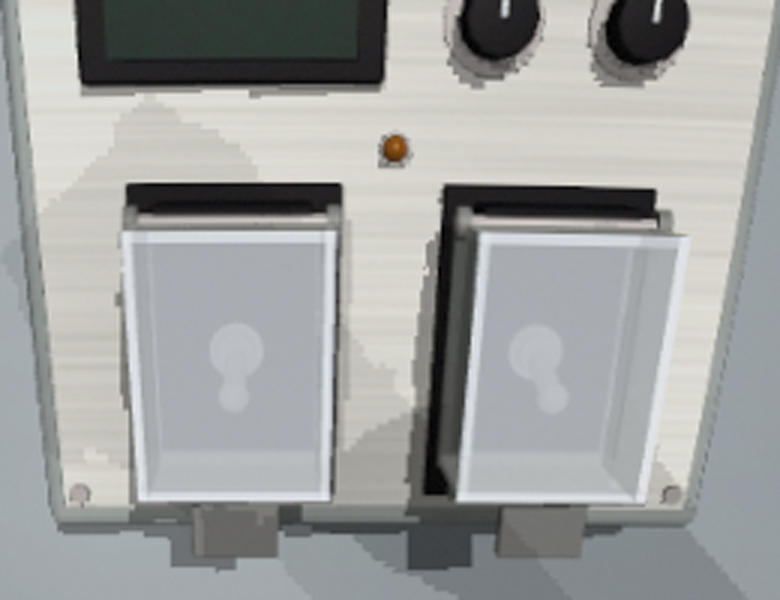

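```bash
cat > m2.py <<'E'
from h import *
c=load('w2');P=(c['rot'],c['pos'])
f=lambda p:((p[0]+.5)/3-.5+190,(p[1]+.5)/3-.5)
n=np.array([-np.sin(.22),0,np.cos(.22)]);p0=np.array([.447,.215,.05])
def onp(p,h):
    o,d=ray(c,f(p),P);k=((p0+n*h-o)@n)/(d@n);return o+k*d
px=np.array([np.cos(.22),0,np.sin(.22)])
for name,h,pts in [("roofL FL FR RL RR",.046,[(137,500),(331,500),(122,233),(340,233)]),("roofR",.046,[(456,500),(643,502),(477,234),(688,236)]),
  ("tabL front corners",.038,[(194,556),(277,556)]),("tabR",.038,[(498,557),(581,557)]),("panel front corners",0,[(52,515),(692,515)]),("baseL back corners",.004,[(126,185),(342,185)]),("baseR",.004,[(443,186),(655,190)])]:
    a=np.array([onp(p,h) for p in pts]);print(name);
    for r in a: print("   ",np.round(r,4),"panel s=",round((r-p0)@px,4))
E
python3 m2.py
```

```text
roofL FL FR RL RR
    [0.4615 0.2961 0.1004] panel s= 0.0252
    [0.4624 0.2348 0.1006] panel s= 0.0261
    [0.5394 0.2965 0.1178] panel s= 0.105
    [0.5401 0.2354 0.118 ] panel s= 0.1057
roofR
    [0.4631 0.1953 0.1007] panel s= 0.0268
    [0.4637 0.1353 0.1009] panel s= 0.0274
    [0.5407 0.197  0.1181] panel s= 0.1063
    [0.5422 0.1367 0.1184] panel s= 0.1079
tabL front corners
    [0.4411 0.2792 0.0876] panel s= 0.0025
    [0.4415 0.2515 0.0877] panel s= 0.0029
tabR
    [0.4424 0.1776 0.0879] panel s= 0.0038
    [0.443  0.1495 0.088 ] panel s= 0.0044
panel front corners
    [0.4483 0.3348 0.0503] panel s= 0.0013
    [0.4524 0.0971 0.0512] panel s= 0.0055
baseL back corners
    [0.5582 0.3008 0.079 ] panel s= 0.1149
    [0.559  0.2329 0.0791] panel s= 0.1156
baseR
    [0.5594 0.2011 0.0792] panel s= 0.1161
    [0.5605 0.1333 0.0795] panel s= 0.1172
```

```bash
cat >> h.py <<'E'
from scipy.spatial.transform import Rotation as Ro
H=np.array([.5456,.2657,.0925]);RH=Ro.from_euler('z',.013).as_matrix()@Ro.from_euler('y',-.22).as_matrix()
RT=RH@Rdown(0)
hp=lambda x,y,z:H+RH@np.array([x,y,z])/1000
def where():
    s=read_state();print("t",round(s['time_s'],2),"hinge-frame mm",np.round(RH.T@(s['tcp_pos']-H)*1000,1),"F",np.round(s['contact_force'],1),"grip cm",round(s['grip_width']*8.54,2),"rot err",np.round(Ro.from_matrix(np.array(s['tool_rot']).T@RT).as_rotvec(degrees=True),2),"q",np.round(s['joint_positions'],2))
E
python3 -c "
from h import *
goal(hp(-95,0,60),RT);where()"
```

```text
tcp [0.437  0.2489 0.2655] t 5.72 shift_cm [-0.29 13.52 -1.56] rot(first) [-0.08 -0.25 12.57] shift after rot [ 2.66 13.26 -1.54]
t 5.72 hinge-frame mm [-68.4 -15.4 192.6] F [-0.4  0.1  0.8] grip cm 5.01 rot err [-0.08 -0.25 12.57] q [-0.1   0.23 -0.55  1.89  0.14  1.05 -2.28]
```

```bash
python3 -m handwheel '[[4.5,0,0,0,0,-0.2,6.3],[4.5,0,0,0,0,0,6.3],[4.5,0.9,2.7,-0.5,0,0,0],[4.5,0.9,2.7,-0.5,0,0,0],[4.5,0.9,2.7,-0.5,0,0,0],[4.5,0,2.6,0,0,0,0],[4.5,0,2.5,0,0,0,0],[4.5,0,0,0,0,0,0],[4.5,0,0,0,0,0,0],[4.5,0,0,0,0,0,0]]'
python3 -c "
from h import *
where();goal(hp(-95,0,8),RT)
s=read_state();c=capture('wrist');cv2.imwrite('pics/w3.png',c['pixels']);np.savez('w3.npz',rot=s['tool_rot'],pos=s['tcp_pos'],**c)"
```

```text
time_s: 6.55
tcp_pos: [0.4396, 0.265, 0.1319]
tool_rot: [[-0.976, 0.22, 0.013], [-0.012, 0.003, -1.0], [-0.22, -0.976, -0.0]]
contact_force: [-1.1, -0.0, 0.6]
grip_width: 0.527
t 6.55 hinge-frame mm [-94.9   0.7  61.6] F [-1.1 -0.   0.6] grip cm 4.5 rot err [ 0.02 -0.03 -0.08] q [-0.29  0.35 -0.47  2.13  0.55  0.6  -2.72]
tcp [0.4396 0.265  0.1319] t 6.55 shift_cm [0.02 5.36 0.07] rot(first) [ 0.02 -0.03 -0.08] shift after rot [0.01 5.36 0.07]
```

View pics/w3.png

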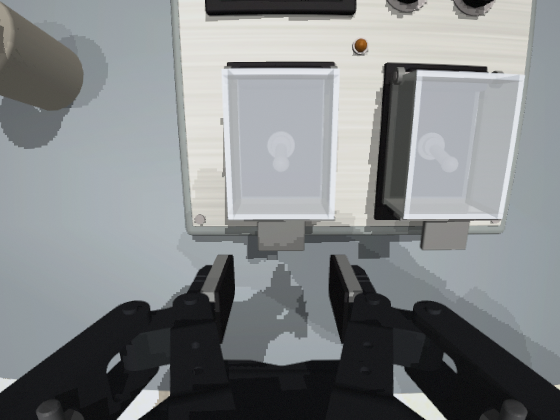

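```bash
python3 -m handwheel '[[4.5,0,-2,0,0,0,0],[4.5,-2.5,0,0,0,0,0],[4.5,-2.5,0,0,0,0,0],[4.5,-2.5,0,0,0,0,0],[4.5,-2.5,0,0,0,0,0],[4.5,-2.5,0,0,0,0,0],[4.5,-2.5,0,0,0,0,0],[4.5,0,0,0,0,0,0]]'
python3 -c "
from h import *
where()"
python3 -m handwheel '[[4.5,3,0,0,0,0,0],[4.5,3,0,0,0,0,0],[4.5,3,0,0,0,0,0],[4.5,3,0,0,0,0,0],[4.5,3,0,0,0,0,0],[4.5,0,2,0,0,0,0],[4.5,0,2.2,0,0,0,0],[4.5,0,0,0,0,0,0]]'
python3 -c "
from h import *
where()"
```

```text
time_s: 7.27
tcp_pos: [0.5867, 0.2662, 0.1865]
tool_rot: [[-0.974, 0.225, 0.009], [-0.008, 0.005, -1.0], [-0.225, -0.974, -0.003]]
contact_force: [-1.3, -0.2, 0.2]
grip_width: 0.524
t 7.27 hinge-frame mm [60.7 -0.1 82.8] F [-1.3 -0.2  0.2] grip cm 4.48 rot err [ 0.1  -0.26 -0.41] q [-0.16  0.46 -0.48  1.8   0.47  0.78 -2.45]
time_s: 7.93
tcp_pos: [0.4426, 0.264, 0.1079]
tool_rot: [[-0.976, 0.216, 0.014], [-0.014, 0.001, -1.0], [-0.216, -0.976, 0.002]]
contact_force: [-0.4, -0.2, 1.3]
grip_width: 0.529
t 7.93 hinge-frame mm [-97.2  -0.4  37.5] F [-0.4 -0.2  1.3] grip cm 4.52 rot err [-0.12  0.07  0.11] q [-0.31  0.39 -0.44  2.14  0.6   0.56 -2.77]
```

```bash
python3 -m handwheel '[[4.5,0,-3,0,0,0,0],[4.5,0,-3,0,0,0,0],[4.5,0,0,0,0,-7,0],[4.5,0,0,0,0,-7,0],[4.5,0,0,0,0,-7,0],[4.5,0,0,0,0,-7,0],[4.5,0,0,0,0,-7,0],[4.5,0,0,0,0,-7,0],[4.5,0,0,0,0,-7,0],[4.5,0,0,0,0,-7,0],[4.5,0,0,0,0,-7,0],[4.5,0,0,0,0,-7,0],[4.5,0,0,0,0,-7,0],[4.5,0,0,0,0,-7,0],[4.5,0,0,0,0,0,0]]'
python3 -c "
from h import *
where()"
python3 -m handwheel '[[4.5,0,0,0,0,-7,0],[4.5,0,0,0,0,-7,0],[4.5,0,0,0,0,-7,0],[4.5,0,0,0,0,-7,0],[4.5,0,0,0,0,-7,0],[4.5,0,0,0,0,-7,0],[4.5,0,0,0,0,-7,0],[4.5,0,0,0,0,-7,0],[4.5,0,0,0,0,-7,0],[4.5,0,0,0,0,-7,0],[4.5,0,0,0,0,-7,0],[4.5,0,0,0,0,-7,0],[4.5,0,0,0,0,-7,0],[4.5,0,0,0,0,-5,0],[4.5,0,0,0,0,0,0],[4.5,0,0,0,0,0,0]]'
sed -i 's/^RT=.*/RT=RH@Rdown(0)@np.diag([-1,1,-1])/' h.py
python3 -c "
from h import *
where();goal(hp(-95,0,8),RT)"
```

```text
time_s: 9.18
tcp_pos: [0.4308, 0.2651, 0.1692]
tool_rot: [[-0.086, 0.22, 0.972], [-0.996, 0.003, -0.089], [-0.022, -0.976, 0.219]]
contact_force: [-0.0, 0.2, -0.7]
grip_width: 0.525
t 9.18 hinge-frame mm [-95.3   0.9  99.9] F [-0.   0.2 -0.7] grip cm 4.48 rot err [-6.000e-02  8.419e+01 -8.000e-02] q [-0.    0.35 -0.81  2.1   0.62  0.73 -1.31]
time_s: 10.52
tcp_pos: [0.4307, 0.2649, 0.1683]
tool_rot: [[0.976, 0.219, -0.009], [0.008, 0.002, 1.0], [0.219, -0.976, 0.0]]
contact_force: [-0.2, -0.2, -0.3]
grip_width: 0.525
t 10.52 hinge-frame mm [-95.6   0.7  99. ] F [-0.2 -0.2 -0.3] grip cm 4.48 rot err [ 0.03 -0.25  0.03] q [ 0.24  0.5  -1.15  2.09  0.86  0.86  0.17]
tcp [0.4307 0.2649 0.1683] t 10.52 shift_cm [ 0.05  9.1  -0.07] rot(first) [ 0.03 -0.25  0.03] shift after rot [ 0.06  9.1  -0.07]
```

```bash
python3 -m handwheel '[[4.5,0,2.5,0,0,0,0],[4.5,0,2.5,0,0,0,0],[4.5,0,2,0,0,0,0],[4.5,0,1.1,-0.05,0,0,0],[4.5,0,1,0,0,0,0],[4.5,0,0,0,0,0,0],[4.5,0,0,0,0,0,0]]'
python3 -c "
from h import *
where();
s=read_state();c=capture('wrist');cv2.imwrite('pics/w4.png',c['pixels'])
c=capture('scene');crop(c,'s5',290,140,150,150,4)"
```

```text
time_s: 11.1
tcp_pos: [0.4503, 0.2649, 0.0791]
tool_rot: [[0.976, 0.218, -0.012], [0.011, 0.002, 1.0], [0.218, -0.976, -0.0]]
contact_force: [-0.3, 0.1, -0.3]
grip_width: 0.53
t 11.1 hinge-frame mm [-95.9   0.4   7.7] F [-0.3  0.1 -0.3] grip cm 4.52 rot err [ 0.03 -0.08 -0.01] q [ 0.1   0.65 -0.96  2.11  1.09  0.76 -0.  ]
```

View pics/w4.png

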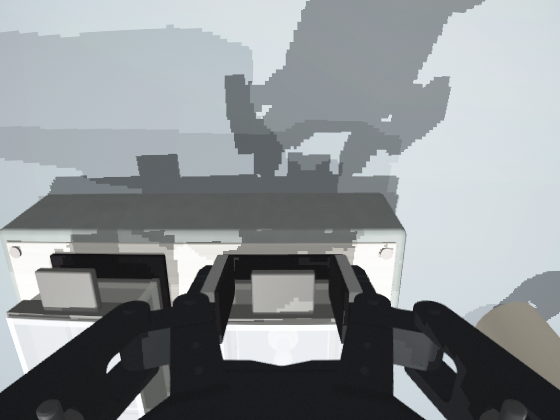

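View pics/s5.png

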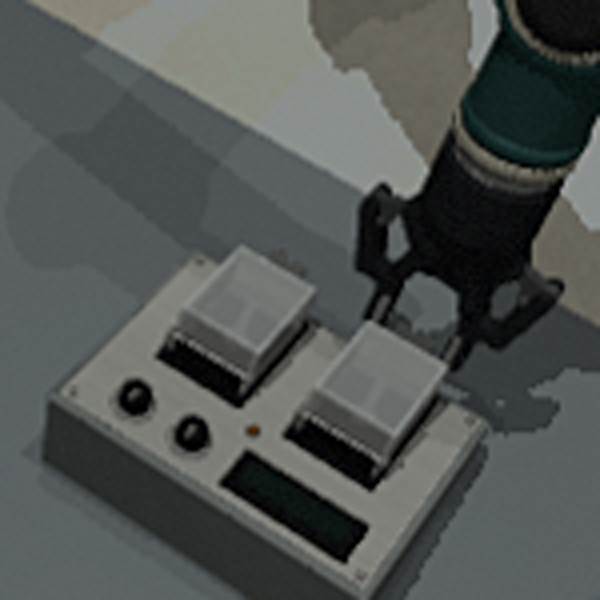

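```bash
python3 -m handwheel '[[2,0,0,0,0,0,0],[2,0,0,0,0,0,0],[2,0,0,0,0,0,0],[2,0,0,0,0,0,0],[2,0,0,0,0,0,0],[2,0,0,0,0,0,0]]'
python3 -c "
from h import *
where()
# arc table: grip point -95.5,0,18 ; tcp = grip + (0,0,-10)
prev=None
for th in np.arange(0,2.01,.1):
    x,z=-95.5,18;X=x*np.cos(th)+z*np.sin(th);Z=-x*np.sin(th)+z*np.cos(th)
    if prev is not None: print(round(th,1),'dx %.2f dy %.2f'%((X-prev[0])/10,-(Z-prev[1])/10))
    prev=(X,Z)
"
```

```text
time_s: 11.7
tcp_pos: [0.4507, 0.2655, 0.0798]
tool_rot: [[0.976, 0.22, -0.014], [0.013, 0.004, 1.0], [0.22, -0.976, 0.001]]
contact_force: [-1.4, 0.5, 6.2]
grip_width: 0.301
t 11.7 hinge-frame mm [-95.4   1.1   8.4] F [-1.4  0.5  6.2] grip cm 2.57 rot err [-0.05  0.04  0.08] q [ 0.1   0.64 -0.96  2.11  1.09  0.76 -0.  ]
0.1 dx 0.23 dy -0.94
0.2 dx 0.32 dy -0.92
0.3 dx 0.41 dy -0.88
0.4 dx 0.50 dy -0.84
0.5 dx 0.58 dy -0.78
0.6 dx 0.65 dy -0.72
0.7 dx 0.72 dy -0.65
0.8 dx 0.78 dy -0.58
0.9 dx 0.84 dy -0.49
1.0 dx 0.88 dy -0.41
1.1 dx 0.92 dy -0.32
1.2 dx 0.94 dy -0.23
1.3 dx 0.96 dy -0.13
1.4 dx 0.97 dy -0.03
1.5 dx 0.97 dy 0.06
1.6 dx 0.96 dy 0.16
1.7 dx 0.94 dy 0.25
1.8 dx 0.91 dy 0.35
1.9 dx 0.87 dy 0.44
2.0 dx 0.82 dy 0.52
```

```bash
python3 -m handwheel '[[2,0.23,-0.94,0,0,0,0],[2,0.32,-0.92,0,0,0,0],[2,0.41,-0.88,0,0,0,0],[2,0.5,-0.84,0,0,0,0],[2,0.58,-0.78,0,0,0,0],[2,0,0,0,0,0,0]]'
python3 -c "
from h import *
where()
c=capture('scene');crop(c,'s6',290,140,150,150,4)"
```

```text
time_s: 12.2
tcp_pos: [0.4625, 0.2656, 0.1272]
tool_rot: [[0.975, 0.22, -0.012], [0.011, 0.005, 1.0], [0.22, -0.975, 0.002]]
contact_force: [4.3, 4.2, -7.0]
grip_width: 0.304
t 12.2 hinge-frame mm [-73.5   1.   52. ] F [ 4.3  4.2 -7. ] grip cm 2.6 rot err [-0.12 -0.09  0.12] q [ 0.17  0.59 -1.04  2.07  0.97  0.82  0.13]
```

View pics/s6.png

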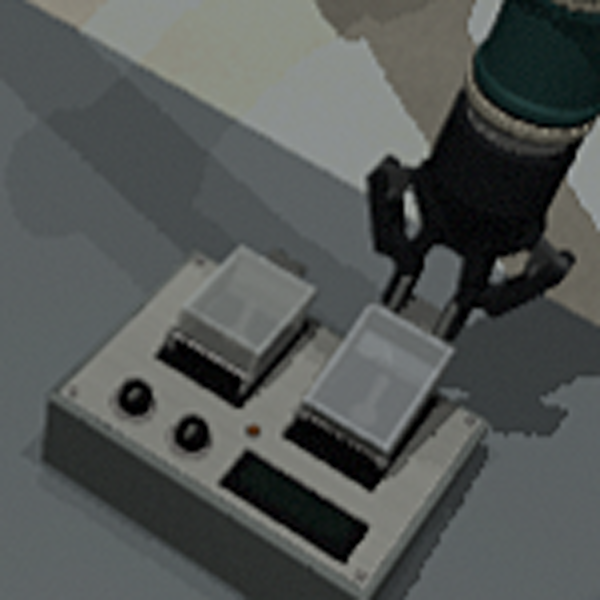

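Opening with the grip (left cover tilted about 0.5). Continue the arc.

```bash
python3 -m handwheel '[[2,0.65,-0.72,0,0,0,0],[2,0.72,-0.65,0,0,0,0],[2,0.78,-0.58,0,0,0,0],[2,0.84,-0.49,0,0,0,0],[2,0.88,-0.41,0,0,0,0],[2,0,0,0,0,0,0]]'
python3 -m handwheel '[[2,0.92,-0.32,0,0,0,0],[2,0.94,-0.23,0,0,0,0],[2,0.96,-0.13,0,0,0,0],[2,0.97,-0.03,0,0,0,0],[2,0,0,0,0,0,0]]'
python3 -c "
from h import *
where()
c=capture('scene');crop(c,'s7',290,140,150,150,4)"
```

```text
time_s: 12.75
tcp_pos: [0.4926, 0.266, 0.1626]
tool_rot: [[0.976, 0.218, -0.013], [0.013, 0.004, 1.0], [0.218, -0.976, 0.001]]
contact_force: [-2.4, 3.7, -1.5]
grip_width: 0.302
time_s: 13.17
tcp_pos: [0.5298, 0.2666, 0.178]
tool_rot: [[0.975, 0.22, -0.014], [0.013, 0.005, 1.0], [0.22, -0.975, 0.002]]
contact_force: [-2.3, 3.6, 0.9]
grip_width: 0.289
t 13.17 hinge-frame mm [ 3.3  1.1 86.9] F [-2.3  3.6  0.9] grip cm 2.47 rot err [-0.1   0.02  0.11] q [ 0.23  0.62 -1.08  1.9   0.89  0.94  0.32]
```

View pics/s7.png

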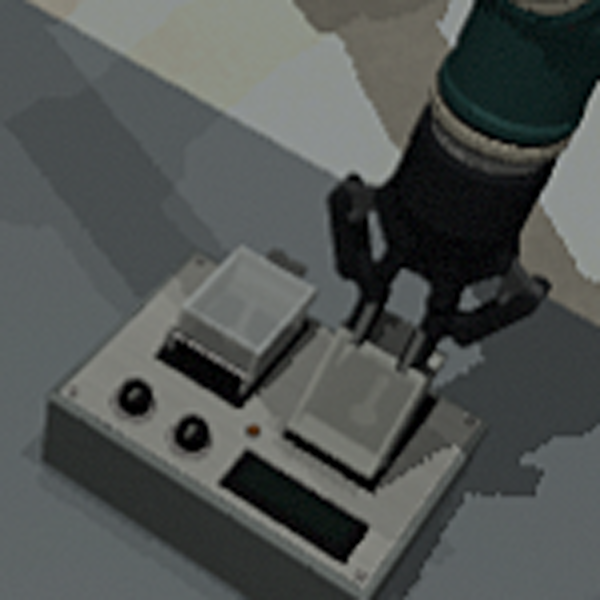

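```bash
python3 -m handwheel '[[2,0.97,0.06,0,0,0,0],[2,0.96,0.16,0,0,0,0],[2,0.94,0.25,0,0,0,0],[2,0.91,0.35,0,0,0,0],[2,0.87,0.44,0,0,0,0],[2,0,0,0,0,0,0]]'
python3 -c "
from h import *
where()
c=capture('scene');crop(c,'s8',290,140,150,150,4)"
```

```text
time_s: 13.72
tcp_pos: [0.5782, 0.2644, 0.1739]
tool_rot: [[0.976, 0.218, -0.01], [0.01, 0.0, 1.0], [0.218, -0.976, -0.002]]
contact_force: [1.4, -1.0, -0.4]
grip_width: 0.232
t 13.72 hinge-frame mm [49.5 -1.7 72.4] F [ 1.4 -1.  -0.4] grip cm 1.98 rot err [ 0.15 -0.14 -0.02] q [ 0.22  0.68 -1.05  1.8   0.91  0.97  0.37]
```

View pics/s8.png

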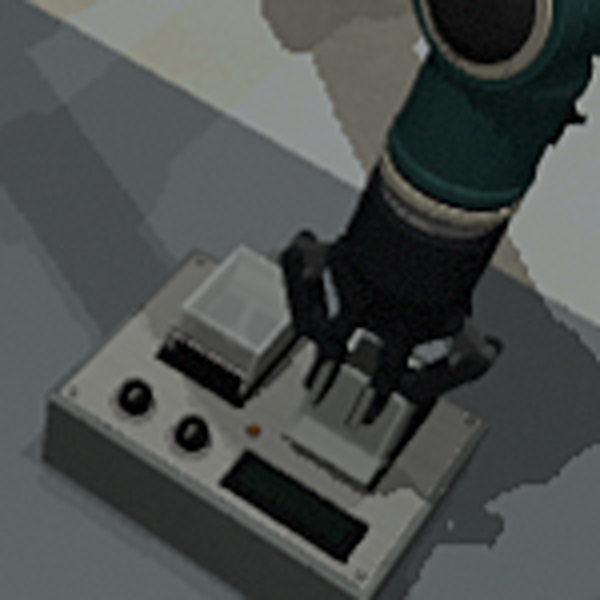

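```bash
python3 -c "
from h import *
c=capture('wrist');cv2.imwrite('pics/w5.png',c['pixels'])
c=capture('side');crop(c,'d5',170,100,140,110,5)"
```

```text
(no output)
```

View pics/w5.png

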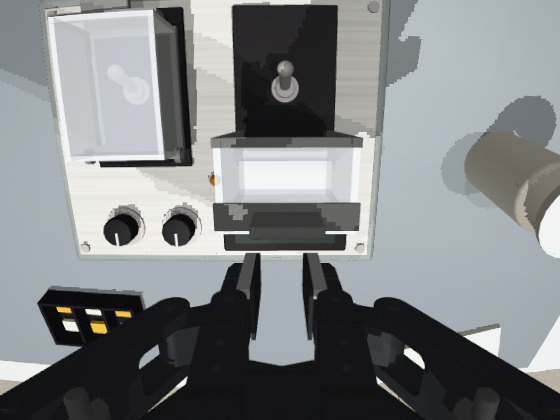

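View pics/d5.png

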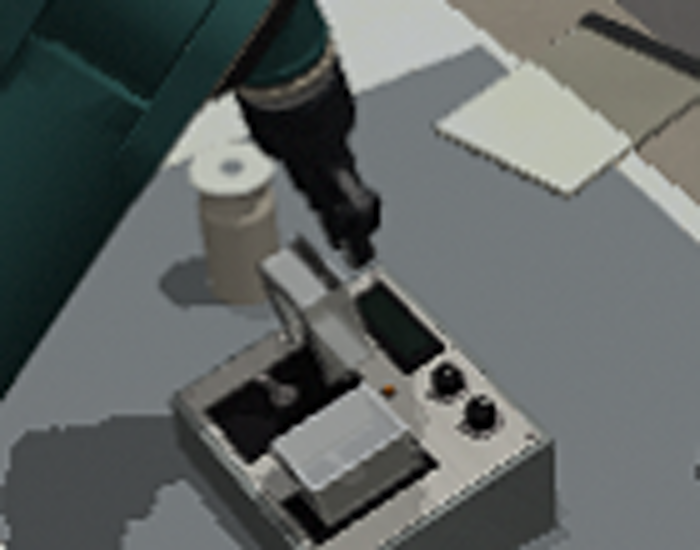

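```bash
python3 -c "
from h import *
s=read_state();c=capture('wrist');P=(np.array(s['tool_rot']),s['tcp_pos']);where()
print('tcp',proj(c,s['tcp_pos'],P))
def cv(x,y,z,t): return hp(x*np.cos(t)+z*np.sin(t),y,-x*np.sin(t)+z*np.cos(t))
for t in [0.2,1.3,1.45,1.6,1.8,2.0]:
  print(t,'tab end',np.round(proj(c,cv(-102,0,18,t),P)),'rim front corners',np.round(proj(c,cv(-80,30,-15,t),P)),np.round(proj(c,cv(-80,-30,-15,t),P)),'roof',np.round(proj(c,cv(-80,30,26,t),P)))
cv2.imwrite('pics/w6.png',cv2.resize(c['pixels'][100:300,180:400],None,fx=3,fy=3))"
```

```text
t 13.92 hinge-frame mm [47.   0.3 73.8] F [-0.1  0.6 -0.1] grip cm 1.99 rot err [ 0.03  0.07 -0.04] q [ 0.22  0.68 -1.05  1.8   0.91  0.97  0.37]
tcp [281.55026774 269.70601662]
0.2 tab end [282. -34.] rim front corners [331.  20.] [232.  20.] roof [343.  14.]
1.3 tab end [282. 157.] rim front corners [353.  87.] [210.  87.] roof [354. 185.]
1.45 tab end [281. 201.] rim front corners [354. 115.] [209. 115.] roof [351. 213.]
1.6 tab end [281. 240.] rim front corners [354. 145.] [209. 145.] roof [348. 237.]
1.8 tab end [281. 279.] rim front corners [353. 184.] [210. 184.] roof [344. 261.]
2.0 tab end [281. 304.] rim front corners [349. 219.] [214. 218.] roof [339. 277.]
```

View pics/w6.png

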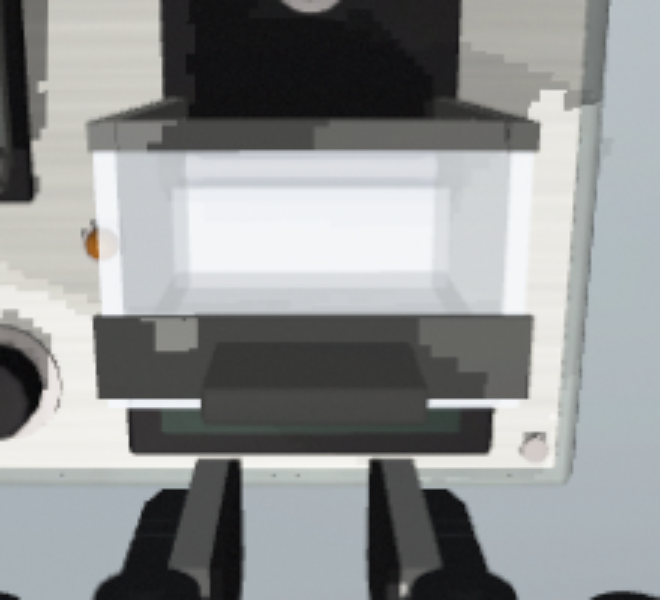

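```bash
python3 -m handwheel '[[2,0,-3,0,0,0,0],[1,0,-3,0,0,0,0],[0,-3,0,0,0,0,0],[0,-3,0,0,0,0,0],[0,-2.6,0,0,0,0,0],[0,0,2.3,0,0,0,0],[0,0,2.4,0,0,0,0],[0,0,0,0,0,0,0]]'
python3 -c "
from h import *
where()
c=capture('wrist');cv2.imwrite('pics/w7.png',c['pixels'])
c=capture('side');crop(c,'d7',170,100,140,110,5)"
```

```text
time_s: 14.58
tcp_pos: [0.4877, 0.2632, 0.1658]
tool_rot: [[0.977, 0.214, -0.014], [0.014, -0.001, 1.0], [0.214, -0.977, -0.004]]
contact_force: [-0.2, -0.5, -0.0]
grip_width: -0.001
t 14.58 hinge-frame mm [-40.6  -1.7  84.2] F [-0.2 -0.5 -0. ] grip cm -0.01 rot err [ 0.23  0.09 -0.25] q [ 0.23  0.58 -1.09  1.99  0.88  0.9   0.25]
```

View pics/d7.png

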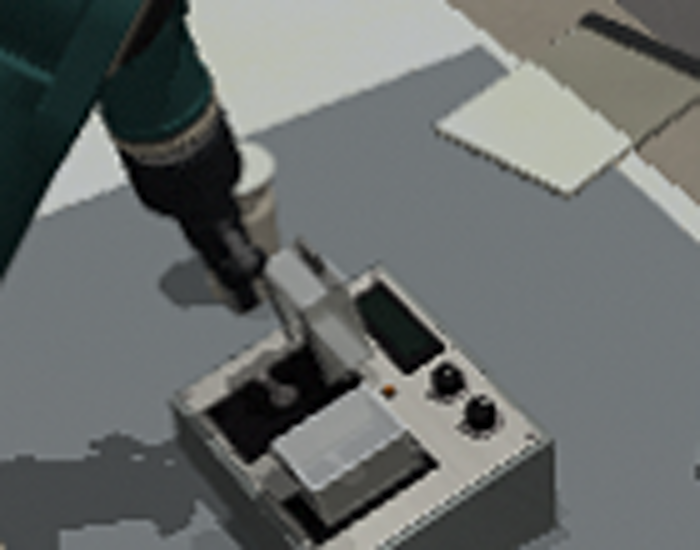

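View pics/w7.png

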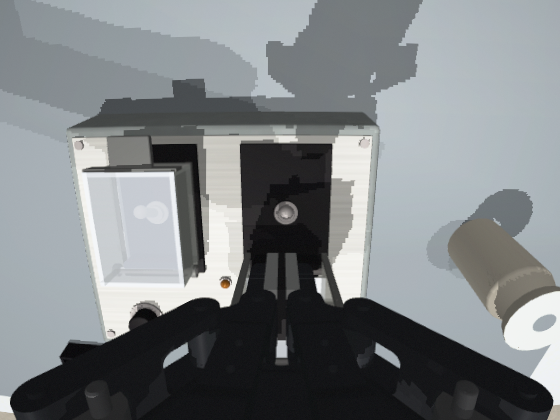

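```bash
python3 -m handwheel '[[0,1.5,-0.4,0,0,0,0],[0,1,0,0,0,0,0],[0,1,0,0,0,0,0],[0,0.7,0,0,0,0,0],[0,0.7,0,0,0,0,0],[0,0.7,0,0,0,0,0],[0,0.6,0.1,0,0,0,0],[0,0.6,0.1,0,0,0,0],[0,0.6,0.2,0,0,0,0],[0,0,0,0,0,0,0],[0,0,0,0,0,0,0]]'
python3 -c "
from h import *
where()
c=capture('side');crop(c,'d8',170,100,140,110,5)"
```

```text
time_s: 15.6
tcp_pos: [0.5613, 0.2664, 0.1848]
tool_rot: [[0.976, 0.217, -0.014], [0.013, 0.003, 1.0], [0.217, -0.976, -0.0]]
contact_force: [0.2, 0.6, -0.5]
grip_width: 0.004
t 15.6 hinge-frame mm [35.5  0.5 86.7] F [ 0.2  0.6 -0.5] grip cm 0.03 rot err [ 0.    0.04 -0.05] q [ 0.23  0.65 -1.07  1.83  0.88  0.97  0.37]
```

View pics/d8.png

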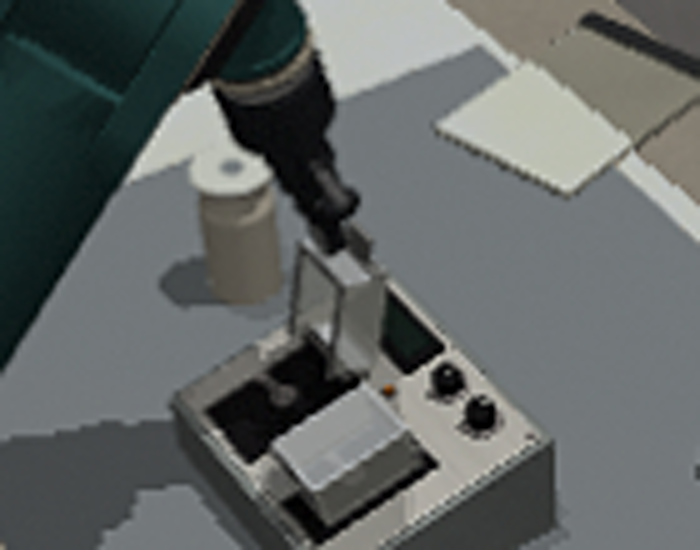

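```bash
python3 -m handwheel '[[0,-0.5,-0.5,0,0,0,0],[0,-3,-0.5,0,0,0,0],[0,-3,0,0,0,0,0],[0,-3,0,0,0,0,0],[0,-2.3,0,0,0,0,0],[0,0,3,0,0,0,0],[0,0,3,0,0,0,0],[0,0,1.7,0,0,0,0],[0,0,0,0,0,0,0],[0,0,0,0,0,0,0]]'
python3 -c "
from h import *
where()
s=read_state();c=capture('wrist');cv2.imwrite('pics/w9.png',c['pixels'])
P=(np.array(s['tool_rot']),s['tcp_pos']);print('ball off/on predicted',proj(c,hp(-50.3,0,12.75),P),proj(c,hp(-33.7,0,12.75),P))
def cv(x,y,z,t): return hp(x*np.cos(t)+z*np.sin(t),y,-x*np.sin(t)+z*np.cos(t))
c=capture('side');crop(c,'d9',170,100,140,110,5)
f=lambda p:(np.round((p-[170,100])*5))
for t in (1.7,1.85,2.0): print(t,[f(proj(c,cv(*q,t))).tolist() for q in [(-80,30,-15),(-80,-30,-15),(-80,-30,26),(-80,30,26)]])"
```

```text
time_s: 16.48
tcp_pos: [0.4598, 0.2653, 0.0941]
tool_rot: [[0.976, 0.217, -0.015], [0.015, 0.003, 1.0], [0.217, -0.976, -0.0]]
contact_force: [-0.0, 0.2, 0.7]
grip_width: 0.0
t 16.48 hinge-frame mm [-83.3   0.7  20.2] F [-0.   0.2  0.7] grip cm 0.0 rot err [ 0.    0.12 -0.08] q [ 0.12  0.63 -0.98  2.09  1.04  0.78  0.06]
ball off/on predicted [280.11208923 319.46643824] [280.09178404 345.12820877]
1.7 [[265.0, 257.0], [306.0, 302.0], [356.0, 276.0], [314.0, 232.0]]
1.85 [[279.0, 248.0], [321.0, 293.0], [371.0, 274.0], [329.0, 230.0]]
2.0 [[294.0, 241.0], [336.0, 286.0], [386.0, 274.0], [343.0, 230.0]]
```

View pics/d9.png

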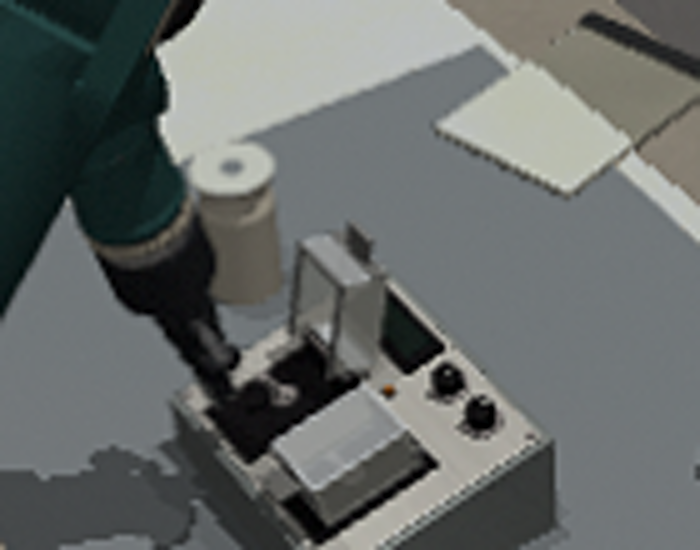

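View pics/w9.png

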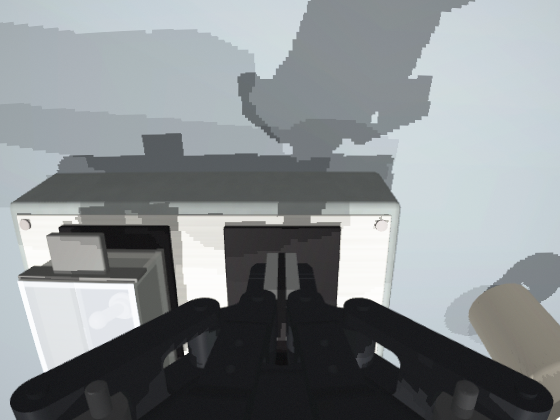

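```bash
python3 -m handwheel '[[0,0,0.9,-0.05,0,0,0],[0,0,0.8,0,0,0,0],[0,0.8,0,0,0,0,0],[0,0.5,0,0,0,0,0],[0,0.4,0,0,0,0,0],[0,0.4,0,0,0,0,0],[0,0.4,0,0,0,0,0],[0,0.4,0,0,0,0,0],[0,0,0,0,0,0,0]]'
python3 -c "
from h import *
where()
c=capture('side');crop(c,'d10',170,100,140,110,5)"
```

```text
time_s: 17.33
tcp_pos: [0.4944, 0.2649, 0.0842]
tool_rot: [[0.976, 0.219, -0.013], [0.012, 0.003, 1.0], [0.22, -0.976, 0.0]]
contact_force: [0.6, 0.4, -0.0]
grip_width: 0.003
t 17.33 hinge-frame mm [-51.8  -0.2   3.1] F [ 0.6  0.4 -0. ] grip cm 0.02 rot err [-0.01 -0.02  0.08] q [ 0.12  0.68 -0.94  2.03  1.06  0.78  0.1 ]
```

View pics/d10.png

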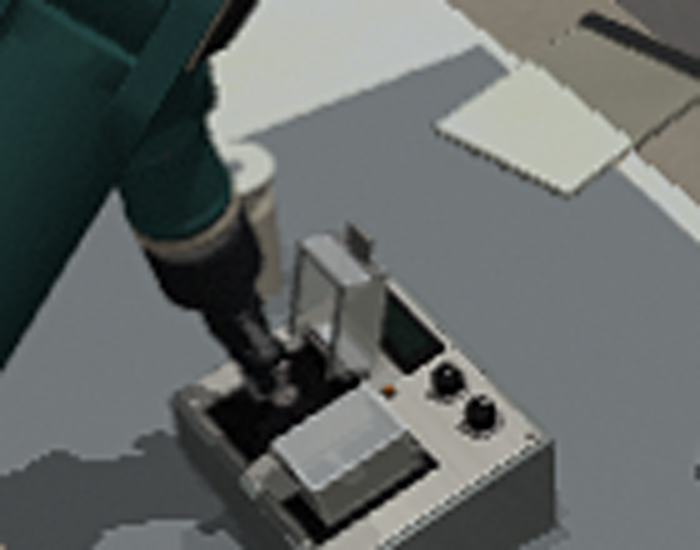

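```bash
python3 -m handwheel '[[0,-1.5,0,0,0,0,0],[0,-1.5,0,0,0,0,0],[0,0,-3,0,0,0,0],[0,0,-3,0,0,0,0],[0,0,-3,0,0,0,0],[0,0,-3,0,0,0,0],[0,0,0,0,0,0,0]]'
python3 -c "
from h import *
where()
s=read_state();c=capture('wrist');cv2.imwrite('pics/w11.png',c['pixels'])
P=(np.array(s['tool_rot']),s['tcp_pos']);print('ball off/on predicted',proj(c,hp(-50.3,0,12.75),P),proj(c,hp(-33.7,0,12.75),P))
c=capture('side');crop(c,'d11',170,100,140,110,5)
f=lambda p:(np.round((p-[170,100])*5))
print(f(proj(c,hp(-50.3,0,12.75))),f(proj(c,hp(-33.7,0,12.75))))"
```

```text
time_s: 17.97
tcp_pos: [0.4382, 0.2667, 0.1992]
tool_rot: [[0.974, 0.225, -0.016], [0.015, 0.006, 1.0], [0.225, -0.974, 0.003]]
contact_force: [0.7, 0.5, 0.3]
grip_width: 0.0
t 17.97 hinge-frame mm [-81.5   2.4 127.6] F [0.7 0.5 0.3] grip cm 0.0 rot err [-0.2   0.12  0.41] q [ 0.29  0.46 -1.19  2.05  0.79  0.9   0.25]
ball off/on predicted [278.01647039 241.45925394] [278.03582608 259.44355593]
[260. 376.] [279. 364.]
```

View pics/d11.png

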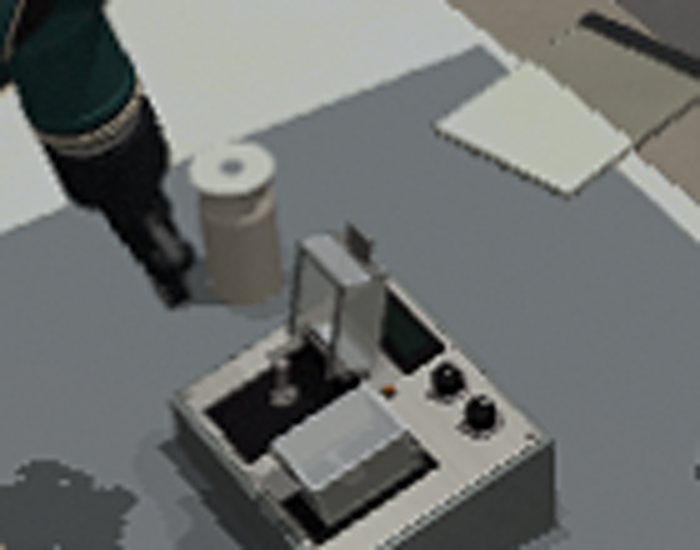

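View pics/w11.png

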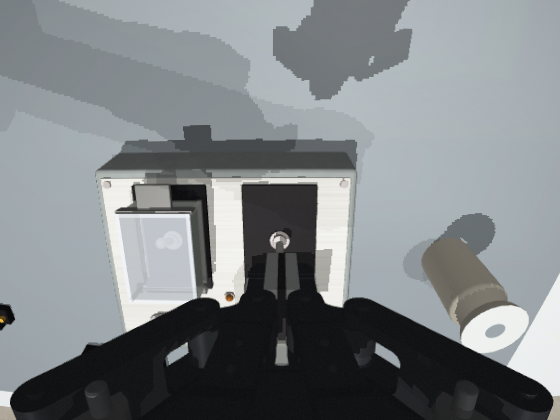

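```bash
python3 -m handwheel '[[0,3.4,0,-0.2,0,0,0],[0,3.4,0,0,0,0,0],[0,3.4,0,0,0,0,0],[0,3.4,0,0,0,0,0],[0,3.4,0,0,0,0,0],[0,0,0,0,0,0,0],[0,0,2,0,0,0,0],[0,0,2,0,0,0,0],[0,0,1.6,0,0,0,0],[0,0,0,0,0,0,0],[0,0,0,0,0,0,0]]'
python3 -c "
from h import *
where()
c=capture('side');crop(c,'d12',170,100,140,110,5)"
```

```text
time_s: 18.98
tcp_pos: [0.6148, 0.2643, 0.175]
tool_rot: [[0.976, 0.215, -0.014], [0.014, 0.002, 1.0], [0.215, -0.977, -0.001]]
contact_force: [0.2, 0.1, -0.7]
grip_width: 0.002
t 18.98 hinge-frame mm [85.5 -2.3 65.4] F [ 0.2  0.1 -0.7] grip cm 0.02 rot err [ 0.06  0.08 -0.17] q [ 0.2   0.72 -1.02  1.72  0.91  1.    0.43]
```

View pics/d12.png

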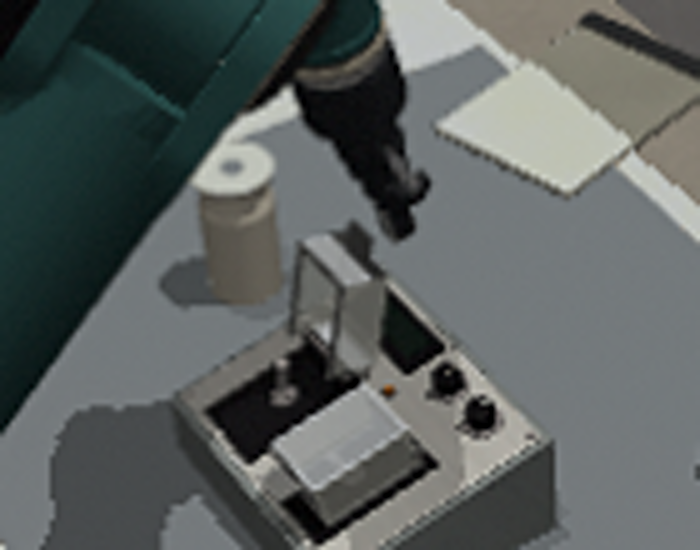

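```bash
python3 -m handwheel '[[0,-1,0,0.1,0,0,0],[0,-0.8,0,0.1,0,0,0],[0,-0.8,0,0,0,0,0],[0,-0.8,0,0,0,0,0],[0,-0.8,0,0,0,0,0],[0,-0.8,0,0,0,0,0],[0,-0.8,0,0,0,0,0],[0,-0.8,0,0,0,0,0]]'
python3 -c "
from h import *
where()
c=capture('side');crop(c,'d13',170,100,140,110,5)"
```

```text
time_s: 19.7
tcp_pos: [0.5503, 0.2656, 0.1622]
tool_rot: [[0.976, 0.218, -0.014], [0.014, 0.003, 1.0], [0.218, -0.976, -0.0]]
contact_force: [0.9, -0.6, 1.4]
grip_width: -0.001
t 19.7 hinge-frame mm [19.8 -0.2 67.1] F [ 0.9 -0.6  1.4] grip cm -0.01 rot err [ 0.01  0.05 -0.  ] q [ 0.21  0.66 -1.04  1.87  0.91  0.93  0.33]
```

View pics/d13.png

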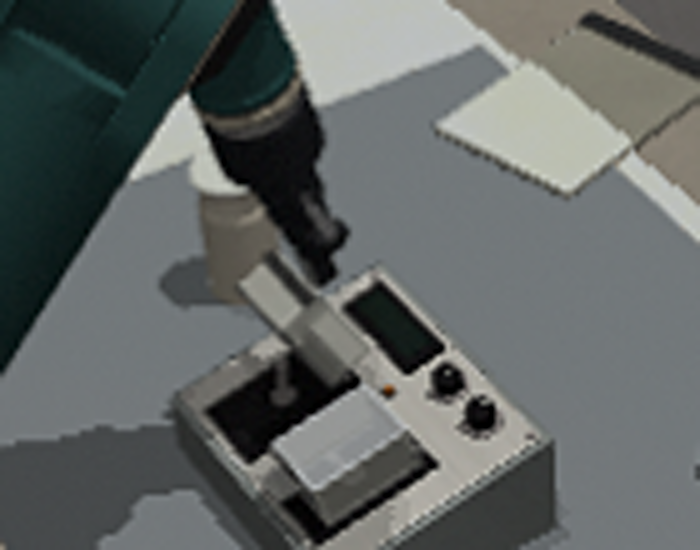

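```bash
python3 -m handwheel '[[0,-0.6,0,0,0,0,0],[0,-0.6,0,0,0,0,0],[0,-0.6,0,0,0,0,0],[0,-0.4,0,0,0,0,0],[0,0,0,0,0,0,0],[0,0,0,0,0,0,0],[0,0,0,0,0,0,0],[0,0,0,0,0,0,0]]'
python3 -c "
from h import *
where()
c=capture('side');crop(c,'d14',170,100,140,110,5)"
```

```text
time_s: 20.42
tcp_pos: [0.53, 0.2654, 0.1576]
tool_rot: [[0.976, 0.218, -0.013], [0.013, 0.003, 1.0], [0.218, -0.976, 0.0]]
contact_force: [-0.3, 0.1, -1.2]
grip_width: -0.002
t 20.42 hinge-frame mm [-1.  -0.1 67. ] F [-0.3  0.1 -1.2] grip cm -0.02 rot err [-0.01  0.02  0.  ] q [ 0.21  0.64 -1.05  1.91  0.92  0.91  0.29]
```

View pics/d14.png

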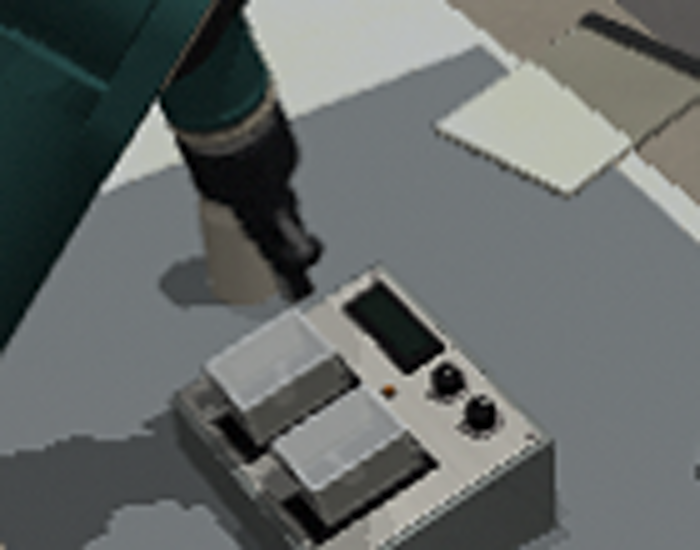

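```bash
python3 -m handwheel '[[0,0,-3,0,0,0,0],[0,0,-3,0,0,0,0],[0,-2,-3,0,0,0,0],[0,-3,-3,0,0,0,0],[0,-3,0,0,0,0,0],[0,-3,0,0,0,0,0],[0,0,0,0,0,0,0],[0,0,0,0,0,0,0],[0,0,0,0,0,0,0]]'
python3 -c "
from h import *
where()
s=read_state();c=capture('wrist');cv2.imwrite('pics/w15.png',c['pixels'])
P=(np.array(s['tool_rot']),s['tcp_pos'])
print('roof pred FL FR BL BR',[np.round(proj(c,hp(x,y,26),P)).tolist() for x in (-80,0) for y in (30,-30)],'right tab-roof',[np.round(proj(c,hp(-80,y,26),P)).tolist() for y in (-70,-130)])
c=capture('scene');d=capture('side')
a=load('side0')['pixels'];b=d['pixels'];k=7
cv2.imwrite('pics/cmp.png',np.hstack([cv2.resize(i[145:230,195:295],None,fx=4,fy=4) for i in (a,b)]))
cv2.imwrite('pics/s15.png',c['pixels'])
f=load('scene0')['pixels']
cv2.imwrite('pics/cmps.png',np.hstack([cv2.resize(i[190:310,295:425],None,fx=3,fy=3) for i in (f,c['pixels'])]))
# carton top: scene
np.savez('sc15.npz',**c)"
```

```text
time_s: 21.22
tcp_pos: [0.3978, 0.2635, 0.2507]
tool_rot: [[0.976, 0.219, -0.013], [0.013, 0.003, 1.0], [0.219, -0.976, 0.0]]
contact_force: [1.2, -0.8, 0.2]
grip_width: -0.001
t 21.22 hinge-frame mm [-109.8   -0.2  186.7] F [ 1.2 -0.8  0.2] grip cm -0.0 rot err [-0.   -0.    0.05] q [ 0.44  0.34 -1.35  2.06  0.62  0.95  0.34]
roof pred FL FR BL BR [[312.0, 224.0], [251.0, 224.0], [310.0, 296.0], [253.0, 296.0]] right tab-roof [[210.0, 224.0], [150.0, 224.0]]
```

View pics/w15.png

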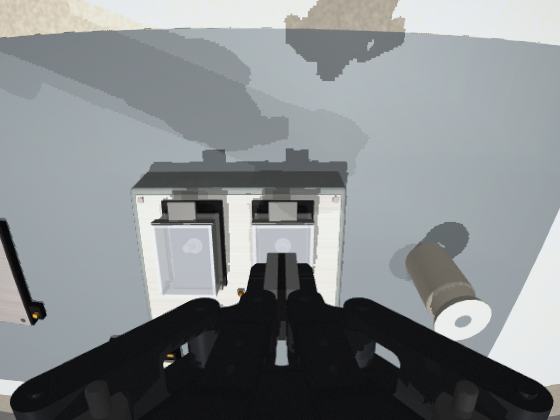

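View pics/cmp.png

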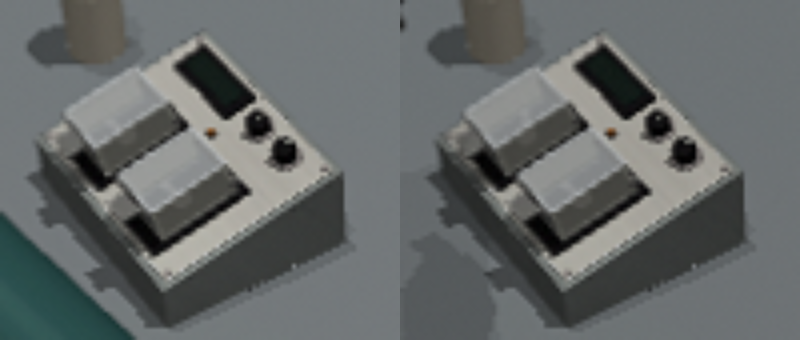

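View pics/cmps.png

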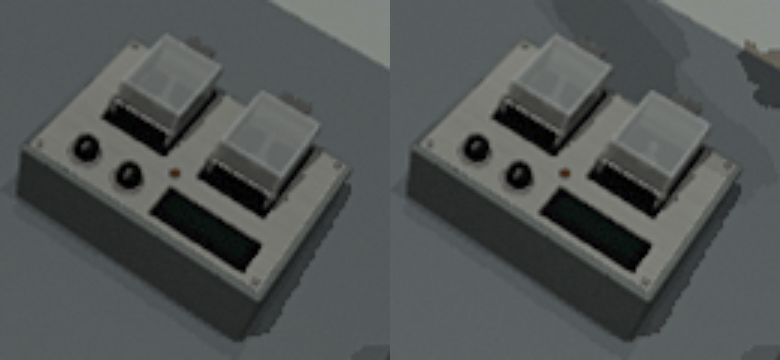

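View pics/s15.png

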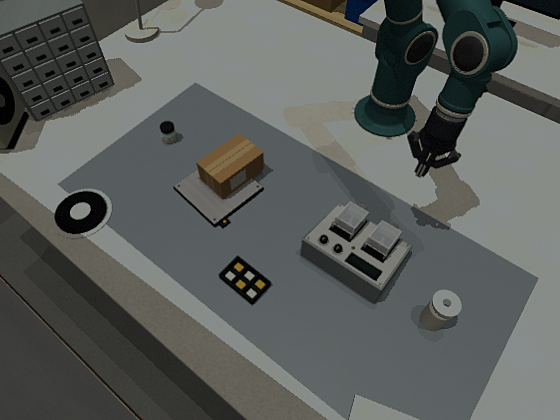

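```bash
python3 -c "
from h import *
c=load('sc15')
f=lambda p:((p[0]+.5)/4-.5+160,(p[1]+.5)/4-.5+60)
a=[onz(c,f(p),.097) for p in [(320,295),(413,371),(243,491),(148,411)]];print(np.round(a,3).tolist());
for i in range(4): print(round(np.linalg.norm(a[i]-a[(i+1)%4]),4))
s=read_state();print(np.abs(s['qvel']).max(),s['contact_force'])
from plant import close_job;print(close_job())"
```

```text
[[0.455, -0.272, 0.097], [0.471, -0.166, 0.097], [0.635, -0.189, 0.097], [0.623, -0.294, 0.097]]
0.1074
0.1652
0.1061
0.1694
0.003168978183961501 [-1.1826981   0.74143223 -0.4876843 ]
the job is handed in; nothing more can be done
None
```

I tipped the carton onto the plate and switched on the left-hand toggle under its cover, which is shut again. The job was handed in at about 21 s.

**Carton:** I pushed its top over the plate's near edge and it fell flat on its broad side. On an assumed top height of 97 mm, the top measured about 107 × 167 mm, against the true 110 × 170. The foot end seems to overhang the edge by roughly 45 mm, rather than the 20 mm you mentioned. I only estimated that from one camera. The carton's centre is well over the plate and it lay still.

**Left-hand switch:**
- **Opening the cover:** The tab slipped out of the grip at about 1.6 rad. I finished by pushing the tab back, and the side view agreed with the cover on its stop at 2.0.
- **Flipping the toggle:** I pushed it towards the hinge. The side view put its ball 1 to 2 pixels from the predicted on position, and about 5 pixels from the off position.
- **Shutting the cover:** I pushed the cover forward from behind and it fell shut by itself. In the last side and scene pictures it looks the same as before the job. In the wrist view its front edge is at the row expected for fully shut.

**The rest of the bench:** The right-hand switch and its cover, the dispenser, the tray and the jar look unmoved in the last pictures. The gripper was clear of everything, and the arm was still with no more than about 1.5 N on it.

One measuring disagreement: the two fixed cameras differed by about 8 mm sideways. I took the carton from their average, which agreed with the wrist camera, and the switch from the wrist camera.

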